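Turn the stiff recipe leaf over and press it flat

ROBOT

A 6-joint arm with a two-finger parallel gripper is mounted at the origin on the work surface. World frame = base frame: x ahead of the robot, y to its left, z up, the work surface at z = 0. Lengths are in m, angles in degrees, forces in N, time in s.
With the tool pointing down it reaches from about 0.3 to 0.75 m from the base axis. Payload 8.5 kg.
Tool frame: the origin (TCP) lies between the finger pads; the fingertips stand 14 mm ahead of it and the grasp point (between the pads) lies 5 mm behind it; z points along the fingers, y is the direction in which the jaws open and shut (so a half turn about z gives the same grasp; the last joint's range is limited). The gripper opens to 85 mm and grips with 20 to 120 N. Pads are 22 mm wide; open, the fingers measure 114 mm over their backs; the gripper's body (76 mm by 85 mm) begins 54 mm behind the grasp point. The pads swing forward as they close: fully open they stand 13 mm farther back than shut.
Start: joints at [55.674, 21.807, 74.336, -0, 83.858, -12.336], TCP at [0.206, 0.51, 0.245] pointing down, gripper open.
Joint ranges: [-178.18, 178.18], [-50.72, 133.34], [12.68, 142.11], [-81.47, 261.47], [9.98, 163.14], [-165.26, 165.26]. Speed limits (degrees/s): [136.94, 136.94, 180, 180, 180, 180].

INTERFACE

Orientations are given as a 3x3 rotation matrix whose columns are the frame's x, y, z axes.
In Python, from rig import env gives the robot as it stands.
- The arm moves only by the tool move_arm, never from a script. Its argument "series" is a list of rows, each a list of 3 entries, a list of its own where there are three numbers: the closure in counts, from 0 (fully open) to 255 (shut), then the shift along the world's x, y, z in cm, then the turn, a rotation vector about the world's x, y, z in degrees. A call has 1 to 10 rows; each row shifts and turns the commanded pose from where the row before left it; what a row does not reach is not made up. A row lasts 1/12 s, in which the tool goes at most 41.7 mm and 7.16 degrees, less where a joint would pass 70% of its speed; a pose out of reach is approached as far as the arm can. A call is refused whole if a number of a shift passes 4.17 or a number of a turn 7.16, either way. A call with a gripper value outside its range is refused whole. The fingers move at their own pace and stop on an object; "newtons" is the grip in N (left out, the last holds). Time passes only in rows, so rows that do not move let the fingers close. It gives the time, the measured TCP pose, the force and the opening at its end, in the units of the state.
- env.observe(): the state, without advancing time (a new reading comes with each control period).
- env.get_image(name): name is "scene" or "side" or "wrist"; returns a dict with "color" (384x512x3 uint8, red, green, blue), "fx", "fy", "cx", "cy" (pixels), "position" and "orientation" of the camera in the world. Camera axes: x right, y down, z forward; pixel columns grow to the right and rows downward; lengths in m; the calibration is good to about 2 mm. A picture is of the moment at which its call begins. There is no depth.
- env.close_job(): hands the job in, once; it reports no verdict.
The state is a dict: "time_s": time; "q": joint angles; "qvel": joint speeds; "joint_efforts": joint torques, N m; "position": TCP position; "tool_rot": TCP orientation; "ft_force": force on the tool from outside, world axes, zero at the start; "wrist_torque": the same for the moment, N m; "grip_width": finger opening in m.
Only numpy, scipy, OpenCV 4.12 (cv2) and the standard library are available. Lean on these libraries where they do the work, as an engineer would, in place of code of your own. Each camera call takes 0.05 s, during which the arm holds its last target. There are 200 camera calls.

TASK

Turn the red-tabbed leaf of the recipe binder: with closed fingers, push it from underneath up and over the ring spine, then press it down until it lies flat on the pages on the other side. Push it gently and never pinch or slam it, do not shove or lift the binder, and leave the mug, spice jar and pepper mill alone.

Things in the scene. Friction and masses are not known exactly. Their poses are not given: they have to be found in the camera images.
- binder: open recipe binder lying loose on the counter, 1.1 to 1.6 kg, teal covers 210 x 360 mm and 3 mm thick, with a white block of pages on each side (190 x 143 mm, tops 13 mm above the counter, from 12 to 155 mm either side of the spine). Origin on the counter under the middle of the spine. Its x axis runs along the spine, away from the robot; the leaf starts on its -y side (the robot's right) and must end on its +y side; z up
- spine_near (a point): near end of the leaf's hinge line, on the spine at the rings' centre, 18 mm above the counter, 90 mm from the middle of the spine
- spine_far (a point): far end of the same hinge line, 180 mm from spine_near. Three steel rings (radius 13 mm) stand on the spine, at its middle and 65 mm either side
- leaf (a joint): angle of the leaf about the hinge line: 0 = flat on the pages at the binder's -y side, 1.57 = upright, 3.14 = flat on the other side (+y), where it stops. It starts ajar, at 0.5 to 0.85. The hinge is stiff (friction about 0.15 N m, no spring): the leaf stays at any angle where it is left and does not fall over by itself; 1 to 3 N at the tab move it
- leaf_back: the yellow back sheet of the rigid leaf, on its underside at the start and on top at the end: 180 mm along the spine, reaching from 12 to 146 mm from the hinge line, 3 mm thick, with a red tab (50 mm wide, middle of the free edge) reaching to 166 mm. This is the side to push. Origin on the hinge line; the leaf extends along its -y axis; its -z axis points out of the back (the underside)
- leaf_front: the white front sheet fixed on the back sheet, 168 mm along the spine, from 15 to 133 mm from the hinge line, 2.5 mm thick, on the leaf's other face. Same origin and axes; its +z axis points out of the front
- tab (a point): middle of the red tab, 155 mm from the hinge line
- mug: blue mug with one handle, 80 mm wide, 95 mm tall, origin under its centre; stays as it is
- spice_jar: amber spice jar with a red cap, 52 mm wide, 100 mm tall, origin under its centre; stays as it is
- mill: dark wooden pepper mill, 56 mm wide, 138 mm tall, origin under its centre; stays as it is
Mind the look-alikes: they are no part of the job. Of the things like the mill, leave any that is blue; of the rest the larger one is meant. Several things look just like the mug: the one meant starts farthest to the robot's left.

How it is judged (in metres and radians):
On the way:
1. the leaf has been pushed past upright by the fingers (value of joint leaf between 1.8 and 2.9 rad and contact force between the fingers and leaf_back above 0.2 N), for 0.1 s.
At the end, for the whole second after the job is handed in: the leaf lies still and flat on the other side (hinge over 3.04 rad); the binder is flat and at rest, its middle and the far end of its spine within 20 mm of the start; mug, jar and mill are upright (tilt under 0.1 rad) within 20 mm of the start (value of joint leaf above 3.04 rad and velocity of joint leaf below 0.1 rad/s and distance of each of binder, spine_far, mug, spice_jar, mill from where it was at the start of the episode below 0.02 m and angle between binder's own z axis and vertical below 0.03 rad and height (world z) of binder below 0.006 m and linear speed of binder below 0.02 m/s and angle between each of mug, spice_jar, mill's own z axis and vertical below 0.1 rad); the robot touches nothing.
It fails at once if the leaf is pinched: fingers press on its front and its back at once (over 1 N each) (contact force between the fingers and leaf_front above 1 N and contact force between the fingers and leaf_back above 1 N).
It fails at once if the leaf is forced: more than 35 N on its back or front (contact force between the fingers and leaf_back above 35 N or contact force between the fingers and leaf_front above 35 N).
It fails at once if the leaf is flung or slammed (faster than 6 rad/s) (velocity of joint leaf above 6 rad/s).
It fails at once if the binder is shoved more than 20 mm, lifted 12 mm or tipped (distance of any of binder, spine_far from where it was at the start of the episode above 0.02 m or height (world z) of binder above 0.012 m or angle between binder's own z axis and vertical above 0.1 rad).
It fails at once if the mug, jar or mill is knocked, moved or lifted (distance of any of mug, spice_jar, mill from where it was at the start of the episode above 0.02 m or angle between any of mug, spice_jar, mill's own z axis and vertical above 0.3 rad).
It also fails if it takes over 48 s, if anything falls off the work surface, if the arm or the gripper's body presses on something with over 40 N, if the wrist force passes 120 N, or if a joint passes its speed limit or range.

## Working session

There is one attempt and no reset: what is moved stays moved. The work goes in short steps, Python scripts to look and compute and a tool call to move; the robot and the scene stay as the last step left them, time stands still between calls to the robot, and variables do not carry over. Pictures are saved under pics/ and viewed, about 8 in all and at most 12, crops included, and the job is handed in when it is done.

Besides the shell and the picture viewer there is one more tool, called after "Emit:" as name(argument=value, ...) on one line, values as JSON. move_arm: Moves the arm, as the interface text tells. Its arguments: {"type":"object","properties":{"series":{"type":"array","items":{"type":"array"}},"newtons":{"type":"number"}},"required":["series"]}

```bash
ls; mkdir -p pics; cat > h.py <<'E'
import numpy as np, cv2
from rig import env
def grab(n,f):
    im=env.get_image(n); cv2.imwrite('pics/'+f+'.png',im['color'][...,::-1]); 
    np.save('pics/'+f+'.npy',im,allow_pickle=True); return im
def load(f): return np.load('pics/'+f+'.npy',allow_pickle=True).item()
def ray(im,u,v):
    d=np.array(im['orientation'])@np.array([(u-im['cx'])/im['fx'],(v-im['cy'])/im['fy'],1]); return np.array(im['position']),d/np.linalg.norm(d)
def onz(im,u,v,z):
    p,d=ray(im,u,v); return p+d*(z-p[2])/d[2]
def tri(a,ua,b,ub):
    p,d=ray(a,*ua); q,e=ray(b,*ub); s=np.linalg.lstsq(np.c_[d,-e],q-p,rcond=None)[0]
    A=p+s[0]*d; B=q+s[1]*e; return (A+B)/2,np.linalg.norm(A-B)
def proj(im,P):
    c=np.array(im['orientation']).T@(np.array(P)-np.array(im['position'])); return np.array([im['fx']*c[0]/c[2]+im['cx'],im['fy']*c[1]/c[2]+im['cy']])
E
python3 - <<'E'
from h import *
a=grab('scene','s0');b=grab('side','d0')
for i in (a,b): print(i['position'],np.round(i['orientation'],3).tolist(),i['fx'],i['cx'],i['cy'])
cv2.imwrite('pics/both0.png',cv2.resize(np.vstack([a['color'],b['color']])[...,::-1],(400*1,600)))
E
```

```text
pics
[ 1.00861805 -0.5188583   0.98481988] [[0.777, 0.498, -0.387], [0.63, -0.625, 0.461], [-0.012, -0.602, -0.798]] 439.48154930992587 254.53309714141113 185.0622689180369
[ 0.44332259 -0.91060455  1.04769368] [[0.995, -0.073, 0.074], [-0.104, -0.717, 0.69], [0.003, -0.694, -0.72]] 418.9477501721259 258.4728895977151 192.47662545950246
```

View pics/s0.png

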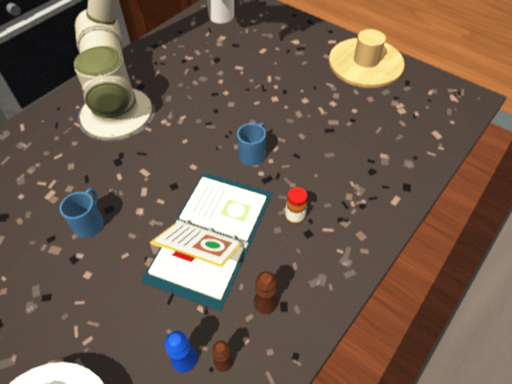

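View pics/d0.png

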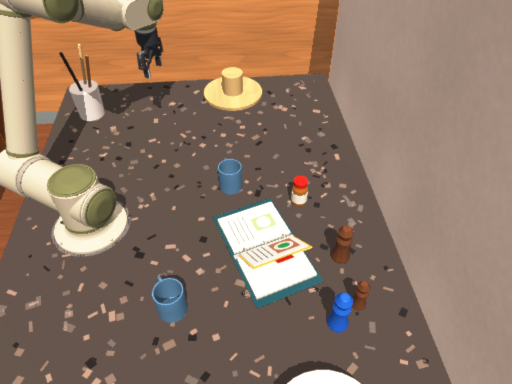

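Scene: binder at about (208,240), leaf raised with the red tab at (184,255). Two blue mugs, (252,143) and (82,213). Mills: a large dark one (265,292), a small one (222,355) and a blue one (180,350). The jar is at (296,205). The mug meant is the one farther left (+y), and the mill meant is the larger dark one. I'll measure them next.

```bash
python3 - <<'E'
from h import *
V={n:load(n) for n in('s0','d0')}
for n,im in V.items():
    hsv=cv2.cvtColor(im['color'],cv2.COLOR_RGB2HSV)
    def mask(lo,hi): return cv2.inRange(hsv,np.array(lo),np.array(hi))
    def comps(m,mn=20):
        k,l,s,c=cv2.connectedComponentsWithStats(m); return [(s[i,:5].tolist(),np.round(c[i],1).tolist(),l==i) for i in range(1,k) if s[i,4]>=mn]
    for lab,m in dict(teal=mask((86,120,25),(102,255,110)),yellow=mask((20,110,150),(32,255,255)),red=mask((0,200,150),(6,255,255)),mug=mask((103,100,60),(112,255,200)),brown=mask((3,120,30),(14,255,140))).items():
        for s,c,l in comps(m,25 if lab!='brown' else 60):
            if c[1]>120: 
                print(n,lab,s,c, 'ground',np.round(onz(im,c[0],c[1],0.05),3)[:2])
    t=mask((86,120,25),(102,255,110)); t[:170]=0; t[310:]=0
    ys,xs=np.nonzero(t)
    P=np.array([onz(im,x,y,0.002)[:2] for x,y in zip(xs,ys)])
    cv=cv2.convexHull(np.c_[xs,ys].astype(np.int32))
    r=cv2.minAreaRect((P*1000).astype(np.float32)); print('rect',r, np.round(cv2.boxPoints(r)))
v=[im['color'][170:310] for im in V.values()]
cv2.imwrite('pics/crop0.png',cv2.resize(np.hstack([V['s0']['color'][170:310,130:280],V['d0']['color'][190:330,200:350]][:2])[...,::-1],None,fx=2.6,fy=2.6,interpolation=cv2.INTER_CUBIC))
print(env.observe()['grip_width'])
E
```

```text
s0 teal [202, 173, 70, 71, 319] [245.5, 196.9] ground [ 0.562 -0.023]
s0 teal [142, 248, 106, 62, 858] [190.9, 289.0] ground [ 0.629 -0.297]
s0 yellow [150, 224, 91, 43, 250] [191.8, 250.3] ground [ 0.562 -0.225]
s0 red [288, 188, 19, 18, 260] [296.8, 196.2] ground [0.665 0.062]
s0 red [173, 252, 21, 9, 78] [183.3, 256.0] ground [ 0.557 -0.248]
s0 mug [238, 123, 28, 42, 820] [251.4, 143.8] ground [0.456 0.131]
s0 mug [60, 189, 43, 49, 1148] [82.0, 213.6] ground [ 0.269 -0.324]
s0 mug [165, 331, 32, 41, 572] [183.9, 354.6] ground [ 0.718 -0.411]
s0 brown [311, 123, 201, 261, 16615] [431.5, 272.8] ground [1.034 0.079]
s0 brown [254, 272, 24, 42, 763] [265.5, 293.7] ground [ 0.768 -0.2  ]
s0 brown [212, 341, 21, 31, 463] [221.9, 356.5] ground [ 0.782 -0.364]
rect ((394.98626708984375, -194.5181121826172), (521.4490966796875, 358.1092224121094), 18.335811614990234) [[  91. -107.]
 [ 204. -447.]
 [ 699. -282.]
 [ 586.   57.]]
d0 yellow [239, 244, 73, 25, 151] [275.4, 257.1] ground [ 0.568 -0.217]
d0 red [294, 176, 14, 13, 145] [300.3, 182.0] ground [0.692 0.079]
d0 red [277, 255, 16, 7, 40] [284.4, 258.2] ground [ 0.593 -0.224]
d0 mug [218, 159, 23, 35, 668] [229.6, 175.8] ground [0.455 0.133]
d0 mug [153, 277, 34, 45, 1086] [169.7, 299.3] ground [ 0.271 -0.323]
d0 mug [327, 293, 23, 40, 396] [337.0, 317.0] ground [ 0.701 -0.418]
d0 brown [0, 89, 6, 63, 205] [1.5, 127.5] ground [-0.408  0.493]
d0 brown [331, 226, 23, 38, 517] [342.0, 246.7] ground [ 0.767 -0.201]
d0 brown [353, 281, 17, 30, 324] [360.4, 296.4] ground [ 0.777 -0.366]
rect ((541.8909301757812, -143.890869140625), (206.61190795898438, 357.64935302734375), 17.654647827148438) [[ 389.   -5.]
 [ 498. -346.]
 [ 695. -283.]
 [ 586.   58.]]
0.08517209516738034
```

View pics/crop0.png

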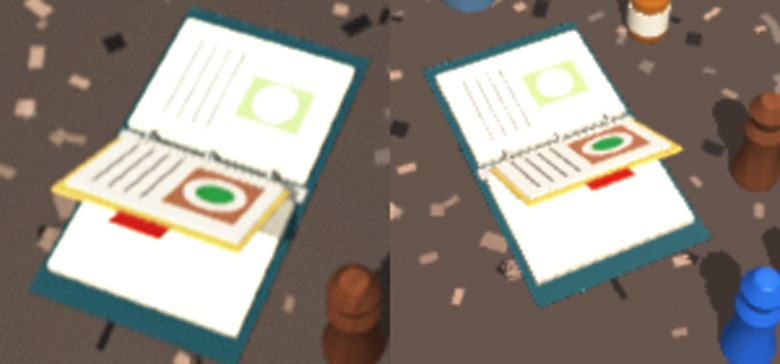

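The crop matches the description. The larger dark mill is at (0.77,-0.20), and the small and blue ones are look-alikes. The farther-left mug is at (0.456,0.13). Next I'll get the leaf angle and the start orientation.

```bash
cat >> h.py <<'E'
A=np.deg2rad(17.65); C=np.array([.542,-.144,0]); ex=np.array([np.cos(A),np.sin(A),0]); ey=np.array([-np.sin(A),np.cos(A),0])
R=np.c_[ex,ey,[0,0,1]]
def loc(P): return R.T@(np.array(P)-C)
def wor(p): return C+R@np.array(p)
E
python3 - <<'E'
from h import *
a,b=load('s0'),load('d0')
P,e=tri(a,(183.3,256),b,(284.4,258.2)); l=loc(P); print('tab',P,e,l, 'theta',np.arctan2(l[2]-.018,-l[1]),'r',np.hypot(l[2]-.018,l[1]))
for n,u,v in(('jar',(296.8,196.2),(300.3,182)),('mill',(265.5,293.7),(342,246.7)),('mug',(251.4,143.8),(229.6,175.8)),('blue',(183.9,354.6),(337,317)),('small',(221.9,356.5),(360.4,296.4))):
    P,e=tri(a,u,b,v); print(n,P.round(3),e.round(4),loc(P).round(3))
# yellow corner extremes
for im in(a,b):
    hsv=cv2.cvtColor(im['color'],cv2.COLOR_RGB2HSV); m=cv2.inRange(hsv,np.array((20,110,150)),np.array((32,255,255))); m[:220]=0;m[300:]=0
    ys,xs=np.nonzero(m); i=xs.argmin();k=xs.argmax();j=ys.argmax(); print([(xs[t],ys[t]) for t in(i,k,j)])
for th in(.5,.6,.7,.85):
    for s in (1,-1):
        p=wor([s*.09,-.146*np.cos(th),.018+.146*np.sin(th)]); print(th,s,proj(a,p).round(),proj(b,p).round())
o=env.observe(); print(np.round(o['tool_rot'],3).tolist(),o['position'],o['time_s'])
E
```

```text
tab [ 0.5843331  -0.26477386  0.10847575] 0.0013321694779700516 [ 0.00372151 -0.12792407  0.10847575] theta 0.6155827181502506 r 0.15668576471116483
jar [0.681 0.035 0.094] 0.0007 [0.187 0.128 0.094]
mill [ 0.768 -0.2    0.05 ] 0.0001 [ 0.198 -0.122  0.05 ]
mug [0.456 0.131 0.052] 0.0017 [0.001 0.288 0.052]
blue [ 0.709 -0.406  0.022] 0.0032 [ 0.079 -0.3    0.022]
small [ 0.78  -0.362  0.042] 0.001 [ 0.16  -0.28   0.042]
[(np.int64(150), np.int64(241)), (np.int64(240), np.int64(243)), (np.int64(220), np.int64(266))]
[(np.int64(239), np.int64(255)), (np.int64(311), np.int64(246)), (np.int64(253), np.int64(268))]
0.5 1 [219. 273.] [312. 253.]
0.5 -1 [148. 247.] [253. 274.]
0.6 1 [220. 267.] [311. 248.]
0.6 -1 [149. 242.] [252. 270.]
0.7 1 [222. 261.] [310. 243.]
0.7 -1 [150. 236.] [250. 265.]
0.85 1 [224. 252.] [308. 235.]
0.85 -1 [152. 227.] [248. 257.]
[[-0.927, 0.374, -0.001], [0.374, 0.927, -0.001], [0.0, -0.001, -1.0]] [0.20580769 0.50978338 0.2447775 ] 0.1
```

Leaf angle is about 0.62 rad. The measured tab radius of 0.157 m agrees with the given 0.155 m, and the binder rectangle with 207 x 358 mm. I'll close the fingers and cross over, yawing the jaws onto the spine direction.

Emit:
move_arm(series=[[255, [1.58, -3.55, 0], [0, 0, -6.3]], [255, [1.58, -3.55, 0], [0, 0, -6.3]], [255, [1.58, -3.55, 0], [0, 0, -6.3]], [255, [1.58, -3.55, 0], [0, 0, -6.3]], [255, [1.58, -3.55, 0], [0, 0, -6.3]], [255, [1.58, -3.55, 0], [0, 0, -6.3]], [255, [1.58, -3.55, 0], [0, 0, -6.3]], [255, [1.58, -3.55, 0], [0, 0, -6.3]], [255, [1.58, -3.55, 0], [0, 0, 0]], [255, [1.58, -3.55, 0], [0, 0, 0]]], newtons=20)

```text
time_s: 0.93
position: [0.3641, 0.1532, 0.2453]
tool_rot: [[-0.302, 0.953, -0.0], [0.953, 0.302, 0.0], [0.0, -0.0, -1.0]]
ft_force: [1.1, 0.3, -0.2]
grip_width: -0.0001
```

Emit:
move_arm(series=[[255, [1.58, -3.55, 0], [0, 0, 0]], [255, [1.58, -3.55, 0], [0, 0, 0]], [255, [1.58, -3.55, 0], [0, 0, 0]], [255, [1.58, -3.55, 0], [0, 0, 0]], [255, [1.58, -3.55, 0], [0, 0, 0]], [255, [1.58, -3.55, 0], [0, 0, 0]], [255, [1.58, -3.55, 0], [0, 0, 0]], [255, [1.58, -3.55, 0], [0, 0, 0]], [255, [1.58, -3.55, 0], [0, 0, 0]], [255, [0, 0, 0], [0, 0, 0]]])

```text
time_s: 1.77
position: [0.5078, -0.1701, 0.2441]
tool_rot: [[-0.298, 0.955, -0.0], [0.955, 0.298, -0.001], [-0.001, -0.001, -1.0]]
ft_force: [-1.3, -0.0, -0.4]
grip_width: -0.0001
```

Emit:
move_arm(series=[[255, [1.09, -2.44, 0], [6.12, 1.95, 0]], [255, [1.09, -2.44, 0], [6.12, 1.95, 0]], [255, [1.09, -2.44, 0], [6.12, 1.95, 0]], [255, [1.09, -2.44, 0], [6.12, 1.95, 0]], [255, [1.09, -2.44, 0], [6.12, 1.95, 0]], [255, [1.09, -2.44, 0], [6.12, 1.95, 0]], [255, [1.09, -2.44, 0], [6.12, 1.95, 0]], [255, [0, 0, 0], [0, 0, 0]], [255, [0, 0, 0], [0, 0, 0]]])

```text
time_s: 2.52
position: [0.5827, -0.3371, 0.2392]
tool_rot: [[-0.208, 0.954, -0.217], [0.672, 0.301, 0.677], [0.711, -0.004, -0.704]]
ft_force: [-0.1, 0.1, 0.1]
grip_width: 0.0002
```

```bash
python3 - <<'E'
from h import *
o=env.observe(); print(o['q'],o['time_s'],o['position'],loc(o['position']).round(4), (R.T@np.array(o['tool_rot'])).round(3).tolist(),o['ft_force'])
E
```

```text
[-46.6452567   54.44187734  24.20557976  28.58952301 140.06242142
 -48.3237909 ] 2.5167 [ 0.58271307 -0.33706382  0.23918556] [-0.0197 -0.1963  0.2392] [[0.005, 1.0, -0.001], [0.704, -0.003, 0.711], [0.711, -0.004, -0.704]] [-0.10615609  0.12661809  0.10209126]
```

Emit:
move_arm(series=[[255, [-0.1, 0.3, -2.5], [0, 0, 0]], [255, [-0.1, 0.3, -2.5], [0, 0, 0]], [255, [-0.1, 0.3, -2.5], [0, 0, 0]], [255, [0, 0, -2.5], [0, 0, 0]], [255, [0, 0, -2.0], [0, 0, 0]], [255, [0, 0, -1.5], [0, 0, 0]], [255, [0, 0, 0], [0, 0, 0]], [255, [0, 0, 0], [0, 0, 0]]])

```text
time_s: 3.18
position: [0.5794, -0.3248, 0.1123]
tool_rot: [[-0.216, 0.953, -0.214], [0.676, 0.304, 0.671], [0.704, -0.0, -0.71]]
ft_force: [-0.0, 0.1, 0.7]
grip_width: -0.0002
```

```bash
python3 - <<'E'
from h import *
o=env.observe(); print(o['q'],o['time_s'],loc(o['position']).round(4), (R.T@np.array(o['tool_rot'])).round(3).tolist(),o['ft_force'])
a=grab('scene','s1')['color'];b=grab('side','d1')['color']
cv2.imwrite('pics/v1.png',cv2.resize(np.hstack([a[130:370,60:310],b[150:390,160:410]])[...,::-1],None,fx=1.6,fy=1.6,interpolation=cv2.INTER_CUBIC))
E
```

```text
[-46.17158617  57.03678556  38.63928899  21.96898175 123.98244192
 -58.07529669] 3.1833 [-0.0192 -0.1837  0.1123] [[-0.0, 1.0, -0.001], [0.71, 0.001, 0.704], [0.704, -0.0, -0.71]] [-0.00237277  0.05248464  0.69951492]Traceback (most recent call last):
  File "<stdin>", line 4, in <module>
    return _nx.concatenate(arrs, 1, dtype=dtype, casting=casting)
           ~~~~~~~~~~~~~~~^^^^^^^^^^^^^^^^^^^^^^^^^^^^^^^^^^^^^^^
ValueError: all the input array dimensions except for the concatenation axis must match exactly, but along dimension 0, the array at index 0 has size 240 and the array at index 1 has size 234
```

```bash
python3 - <<'E'
from h import *
a=load('s1')['color'];b=load('d1')['color']
cv2.imwrite('pics/v1.png',cv2.resize(np.hstack([a[130:370,60:310],b[140:380,160:410]])[...,::-1],None,fx=1.6,fy=1.6,interpolation=cv2.INTER_CUBIC))
E
```

```text
(no output)
```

View pics/v1.png

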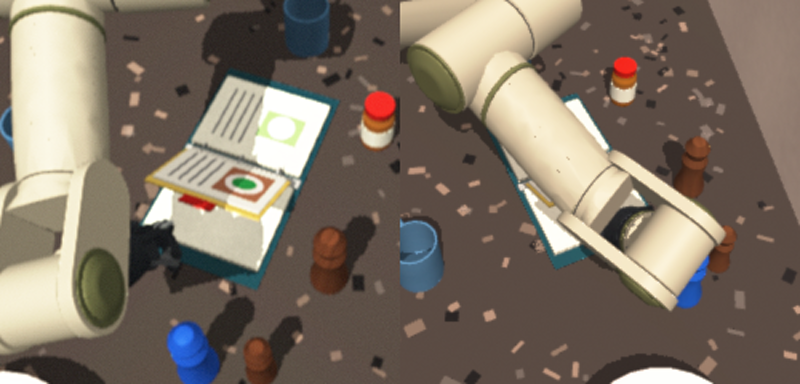

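The view shows the closed fingers at the -y side of the leaf, clear of the blue mill. Binder and leaf have not moved. I'll go under the tab and work out the arc.

Emit:
move_arm(series=[[255, [0, 0, -1.6], [0, 0, 0]], [255, [0, 0, -1.6], [0, 0, 0]], [255, [-0.5, 1.57, 0], [0, 0, 0]], [255, [-0.5, 1.57, 0], [0, 0, 0]], [255, [-0.5, 1.57, 0], [0, 0, 0]], [255, [0, 0, 0], [0, 0, 0]], [255, [0, 0, 0], [0, 0, 0]]])

```text
time_s: 3.87
position: [0.5648, -0.2787, 0.0802]
tool_rot: [[-0.216, 0.953, -0.213], [0.677, 0.303, 0.671], [0.704, 0.001, -0.711]]
ft_force: [0.1, -0.2, -1.0]
grip_width: -0.0001
```

```bash
cat > plan.py <<'E'
from h import *
o=env.observe(); p=loc(o['position']); print('t',o['time_s'],'loc',p.round(4),'F',R.T@np.array(o['ft_force']),'q',np.round(o['q']))
W=[(p[1],p[2])]
def W_(th,ph):
    d=np.array([np.sin(ph),-np.cos(ph)]); u=np.array([np.cos(ph),np.sin(ph)])
    if th+ph<np.pi/2: tip=.166*np.array([-np.cos(th),np.sin(th)])+.025*d-.011*u
    else: tip=(.141-.02*max(0,(th-1.6)/1.5))*np.array([-np.cos(th),np.sin(th)])-.0015*np.array([np.sin(th),np.cos(th)])-(.011 if th+ph<np.pi else 0)*u
    return tip+[0,.018]-.014*d
prev=np.array([p[1],p[2]])
for th,ph in((.62,45),(.8,45),(1.0,45),(1.2,45),(1.4,45),(1.6,45),(1.8,45),(2.0,45),(2.2,38),(2.4,31),(2.6,24),(2.8,17),(3.0,10),(3.14,5)):
    w=W_(th,np.deg2rad(ph)); dl=w-prev; dw=dl[0]*ey*100; print(th,ph,'tcp',w.round(4),'dworld cm',dw[:2].round(2),round(dl[1]*100,2)); prev=w
E
python3 plan.py
```

```text
t 3.8667 loc [-0.0191 -0.1352  0.0802] F [ 0.06837886 -0.1911156  -0.95786984] q [-45.  54.  50.  21. 115. -60.]
0.62 45 tcp [-0.1351  0.0989] dworld cm [-0.    0.01] 1.87
0.8 45 tcp [-0.117   0.1202] dworld cm [-0.55  1.73] 2.13
1.0 45 tcp [-0.0951  0.138 ] dworld cm [-0.66  2.08] 1.77
1.2 45 tcp [-0.0702  0.151 ] dworld cm [-0.76  2.38] 1.3
1.4 45 tcp [-0.0431  0.1588] dworld cm [-0.82  2.58] 0.78
1.6 45 tcp [-0.0151  0.1611] dworld cm [-0.85  2.67] 0.23
1.8 45 tcp [0.0123 0.1552] dworld cm [-0.83  2.61] -0.59
2.0 45 tcp [0.0374 0.1441] dworld cm [-0.76  2.39] -1.11
2.2 38 tcp [0.0598 0.1307] dworld cm [-0.68  2.13] -1.34
2.4 31 tcp [0.0785 0.1135] dworld cm [-0.57  1.78] -1.72
2.6 24 tcp [0.0929 0.0934] dworld cm [-0.44  1.37] -2.01
2.8 17 tcp [0.1027 0.0715] dworld cm [-0.3   0.93] -2.2
3.0 10 tcp [0.1185 0.0505] dworld cm [-0.48  1.51] -2.09
3.14 5 tcp [0.1192 0.0336] dworld cm [-0.02  0.07] -1.69
```

Emit:
move_arm(series=[[255, [0, 0, 0.65], [0, 0, 0]], [255, [0, 0, 0.6], [0, 0, 0]], [255, [0, 0, 0.6], [0, 0, 0]], [255, [-0.18, 0.58, 0.7], [0, 0, 0]], [255, [-0.18, 0.58, 0.7], [0, 0, 0]], [255, [-0.18, 0.58, 0.7], [0, 0, 0]], [255, [-0.22, 0.69, 0.6], [0, 0, 0]], [255, [-0.22, 0.69, 0.6], [0, 0, 0]], [255, [-0.22, 0.69, 0.6], [0, 0, 0]], [255, [0, 0, 0], [0, 0, 0]]])

```text
time_s: 4.7
position: [0.5523, -0.2392, 0.1375]
tool_rot: [[-0.216, 0.953, -0.214], [0.676, 0.304, 0.672], [0.705, 0.0, -0.709]]
ft_force: [-0.0, 0.7, 0.3]
grip_width: 0.0
```

```bash
python3 - <<'E'
from h import *
o=env.observe(); print(o['time_s'],loc(o['position']).round(4),R.T@np.array(o['ft_force']))
a=grab('scene','s2')['color']
cv2.imwrite('pics/v2.png',cv2.resize(a[130:370,60:360][...,::-1],None,fx=2,fy=2,interpolation=cv2.INTER_CUBIC))
E
```

```text
4.7 [-0.0191 -0.0938  0.1375] [0.17141986 0.63425654 0.32141115]
```

View pics/v2.png

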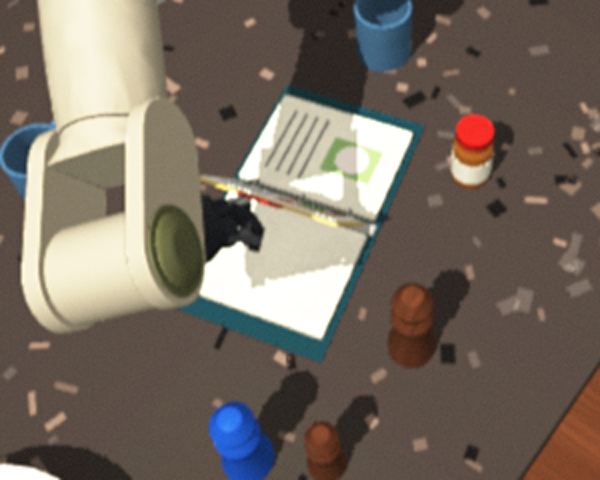

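The leaf is edge-on to the scene camera, which puts it at about 1.1 rad. The binder is in place, so I'll continue the arc.

Emit:
move_arm(series=[[255, [-0.25, 0.79, 0.43], [0, 0, 0]], [255, [-0.25, 0.79, 0.43], [0, 0, 0]], [255, [-0.25, 0.79, 0.43], [0, 0, 0]], [255, [-0.27, 0.86, 0.26], [0, 0, 0]], [255, [-0.27, 0.86, 0.26], [0, 0, 0]], [255, [-0.27, 0.86, 0.26], [0, 0, 0]], [255, [-0.28, 0.89, 0.08], [0, 0, 0]], [255, [-0.28, 0.89, 0.08], [0, 0, 0]], [255, [-0.28, 0.89, 0.08], [0, 0, 0]], [255, [0, 0, 0], [0, 0, 0]]])

```text
time_s: 5.58
position: [0.5279, -0.1627, 0.1593]
tool_rot: [[-0.215, 0.953, -0.215], [0.675, 0.304, 0.672], [0.706, -0.001, -0.708]]
ft_force: [-0.5, 0.7, -0.0]
grip_width: 0.0001
```

```bash
python3 plan.py | sed -n '1p;7,9p'; python3 - <<'E'
from h import *
a=grab('scene','s3')['color']
cv2.imwrite('pics/v3.png',cv2.resize(a[130:370,60:360][...,::-1],None,fx=2,fy=2,interpolation=cv2.INTER_CUBIC))
E
```

```text
t 5.5833 loc [-0.0191 -0.0135  0.1593] F [-0.24636097  0.79987908 -0.02499689] q [-40.  41.  67.  24. 111. -56.]
1.6 45 tcp [-0.0151  0.1611] dworld cm [-0.85  2.67] 0.23
1.8 45 tcp [0.0123 0.1552] dworld cm [-0.83  2.61] -0.59
2.0 45 tcp [0.0374 0.1441] dworld cm [-0.76  2.39] -1.11
```

View pics/v3.png

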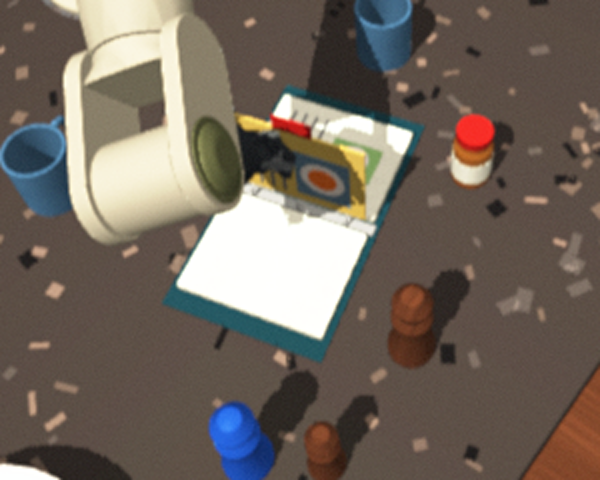

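Leaf is upright, fingers on the yellow back, binder unmoved. Continuing over the top.

Emit:
move_arm(series=[[255, [-0.28, 0.87, -0.16], [0, 0, 0]], [255, [-0.28, 0.87, -0.2], [0, 0, 0]], [255, [-0.28, 0.87, -0.2], [0, 0, 0]], [255, [-0.25, 0.8, -0.36], [0, 0, 0]], [255, [-0.25, 0.8, -0.36], [0, 0, 0]], [255, [-0.25, 0.8, -0.36], [0, 0, 0]], [255, [-0.23, 0.71, -0.45], [-2.22, -0.71, 0]], [255, [-0.23, 0.71, -0.45], [-2.22, -0.71, 0]], [255, [-0.23, 0.71, -0.45], [-2.22, -0.71, 0]], [255, [0, 0, 0], [0, 0, 0]]])

```text
time_s: 6.47
position: [0.5047, -0.091, 0.1289]
tool_rot: [[-0.24, 0.953, -0.188], [0.752, 0.304, 0.584], [0.614, -0.001, -0.79]]
ft_force: [0.4, -0.7, 0.5]
grip_width: 0.0003
```

```bash
python3 plan.py | sed -n '1p;10,16p'
```

```text
t 6.4667 loc [-0.0195  0.0619  0.1289] F [ 0.1809799  -0.74168174  0.46690809] q [-34.  36.  80.  22.  95. -56.]
2.2 38 tcp [0.0598 0.1307] dworld cm [-0.68  2.13] -1.34
2.4 31 tcp [0.0785 0.1135] dworld cm [-0.57  1.78] -1.72
2.6 24 tcp [0.0929 0.0934] dworld cm [-0.44  1.37] -2.01
2.8 17 tcp [0.1027 0.0715] dworld cm [-0.3   0.93] -2.2
3.0 10 tcp [0.1185 0.0505] dworld cm [-0.48  1.51] -2.09
3.14 5 tcp [0.1192 0.0336] dworld cm [-0.02  0.07] -1.69
```

Emit:
move_arm(series=[[255, [-0.18, 0.55, -0.55], [-2.22, -0.71, 0]], [255, [-0.18, 0.55, -0.55], [-2.22, -0.71, 0]], [255, [-0.18, 0.55, -0.55], [-2.22, -0.71, 0]], [255, [-0.14, 0.46, -0.67], [-2.22, -0.71, 0]], [255, [-0.14, 0.46, -0.67], [-2.22, -0.71, 0]], [255, [-0.14, 0.46, -0.67], [-2.22, -0.71, 0]], [255, [-0.11, 0.35, -0.73], [-2.22, -0.71, 0]], [255, [-0.11, 0.35, -0.73], [-2.22, -0.71, 0]], [255, [-0.11, 0.35, -0.73], [-2.22, -0.71, 0]], [255, [0, 0, 0], [0, 0, 0]]])

```text
time_s: 7.3
position: [0.4917, -0.0509, 0.0698]
tool_rot: [[-0.29, 0.953, -0.09], [0.911, 0.304, 0.278], [0.292, -0.001, -0.956]]
ft_force: [-0.6, 0.2, 0.2]
grip_width: 0.0001
```

```bash
python3 plan.py | sed -n '1p;13,16p'; python3 - <<'E'
from h import *
a=grab('scene','s4')['color']
cv2.imwrite('pics/v4.png',cv2.resize(a[130:370,60:360][...,::-1],None,fx=2,fy=2,interpolation=cv2.INTER_CUBIC))
E
```

```text
t 7.3 loc [-0.0197  0.1039  0.0698] F [-0.53100577  0.36346314  0.21316403] q [-26.  32.  93.  13.  68. -50.]
2.8 17 tcp [0.1027 0.0715] dworld cm [-0.3   0.93] -2.2
3.0 10 tcp [0.1185 0.0505] dworld cm [-0.48  1.51] -2.09
3.14 5 tcp [0.1192 0.0336] dworld cm [-0.02  0.07] -1.69
```

View pics/v4.png

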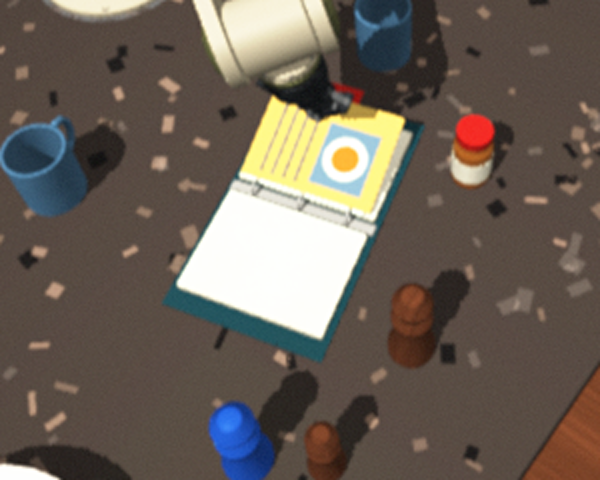

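The leaf is nearly down at about 2.8 rad, with the mug well clear. I'll press straight down slowly.

Emit:
move_arm(series=[[255, [0, 0, -0.4], [-0.95, -0.3, 0]], [255, [0, 0, -0.4], [-0.95, -0.3, 0]], [255, [0, 0, -0.4], [-0.95, -0.3, 0]], [255, [0, 0, -0.4], [-0.95, -0.3, 0]], [255, [0, 0, -0.3], [-0.95, -0.3, 0]], [255, [0, 0, -0.3], [-0.95, -0.3, 0]], [255, [0, 0, -0.3], [-0.95, -0.3, 0]], [255, [0, 0, -0.3], [-0.95, -0.3, 0]], [255, [0, 0, 0], [0, 0, 0]]])

```text
time_s: 8.1
position: [0.4923, -0.0519, 0.0421]
tool_rot: [[-0.299, 0.953, -0.047], [0.942, 0.303, 0.147], [0.154, -0.0, -0.988]]
ft_force: [0.5, 0.3, 0.4]
grip_width: -0.0003
```

Emit:
move_arm(series=[[255, [0, 0, -0.2], [0, 0, 0]], [255, [0, 0, -0.2], [0, 0, 0]], [255, [0, 0, 0], [0, 0, 0]]])

```text
time_s: 8.35
position: [0.4927, -0.0524, 0.0383]
tool_rot: [[-0.299, 0.953, -0.047], [0.942, 0.302, 0.148], [0.155, 0.0, -0.988]]
ft_force: [-0.1, -0.3, -0.7]
grip_width: 0.0001
```

Emit:
move_arm(series=[[255, [0, 0, -0.15], [0, 0, 0]], [255, [0, 0, -0.15], [0, 0, 0]], [255, [0, 0, 0], [0, 0, 0]]])

```text
time_s: 8.6
position: [0.4928, -0.0524, 0.0358]
tool_rot: [[-0.299, 0.953, -0.046], [0.942, 0.302, 0.148], [0.155, 0.001, -0.988]]
ft_force: [-1.1, -0.0, 5.2]
grip_width: 0.0001
```

Emit:
move_arm(series=[[255, [0, 0, -0.1], [0, 0, 0]], [255, [0, 0, 0], [0, 0, 0]]])

```text
time_s: 8.77
position: [0.4928, -0.0524, 0.0355]
tool_rot: [[-0.299, 0.953, -0.046], [0.942, 0.303, 0.148], [0.155, 0.001, -0.988]]
ft_force: [-2.5, 0.4, 13.9]
grip_width: -0.0001
```

Force rose to 14 N with no further travel and the tip at z of about 20 mm, so the leaf has bottomed out. Retracting straight up.

Emit:
move_arm(series=[[255, [0, 0, 0.2], [0, 0, 0]], [255, [0, 0, 0.5], [0, 0, 0]], [255, [0, 0, 1.5], [0, 0, 0]], [255, [0, 0, 3.5], [0, 0, 0]], [255, [0, 0, 3.5], [0, 0, 0]], [255, [0, 0, 3.5], [0, 0, 0]], [255, [-1.5, 0, 3], [0, 0, 0]], [255, [-3, 0, 1], [0, 0, 0]], [255, [-3, 0, 0], [0, 0, 0]], [255, [0, 0, 0], [0, 0, 0]]])

```text
time_s: 9.6
position: [0.4138, -0.0515, 0.2022]
tool_rot: [[-0.298, 0.953, -0.048], [0.942, 0.302, 0.148], [0.155, -0.001, -0.988]]
ft_force: [-0.4, 0.7, 0.9]
grip_width: 0.0002
```

```bash
python3 - <<'E'
from h import *
im={'s5':grab('scene','s5'),'d5':grab('side','d5')}
for n,i in im.items():
    hsv=cv2.cvtColor(i['color'],cv2.COLOR_RGB2HSV)
    t=cv2.inRange(hsv,np.array((86,120,25)),np.array((102,255,110))); t[:150]=0; t[320:]=0; t[:,:135]=0; t[:,340:]=0
    ys,xs=np.nonzero(t); P=np.array([onz(i,x,y,.002)[:2] for x,y in zip(xs,ys)]); r=cv2.minAreaRect((P*1000).astype(np.float32)); print(n,'rect',r)
    m=cv2.inRange(hsv,np.array((0,200,150)),np.array((6,255,255))); k,l,s,c=cv2.connectedComponentsWithStats(m)
    for j in range(1,k):
        if s[j,4]>20: print('red',c[j].round(1),s[j,4],loc(onz(i,*c[j],.0195)).round(4))
b=im['d5']['color']; a=im['s5']['color']
cv2.imwrite('pics/v5.png',cv2.resize(np.hstack([a[110:350,110:330],b[120:360,170:390]])[...,::-1],None,fx=1.8,fy=1.8,interpolation=cv2.INTER_CUBIC))
E
```

```text
s5 rect ((522.67529296875, -79.55593872070312), (207.48211669921875, 496.1119384765625), 18.206329345703125)
red [233.9 184.2] 86 [0.0004 0.157  0.0195]
red [296.8 196.1] 255 [0.1748 0.1806 0.0195]
d5 rect ((543.2755737304688, -143.06826782226562), (207.29949951171875, 358.08502197265625), 18.278987884521484)
red [300.4 181.9] 146 [0.2277 0.1938 0.0195]
red [244.  207.9] 55 [0.0007 0.1596 0.0195]
```

View pics/v5.png

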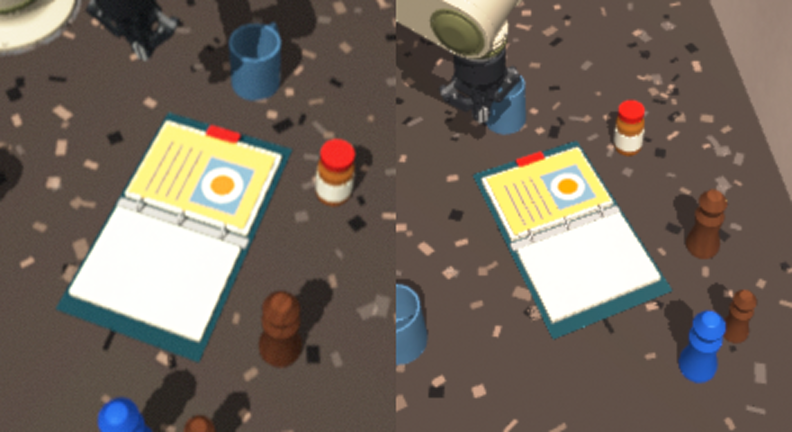

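The leaf lies flat with the yellow back up. On a 19.5 mm plane the two views put the tab at (0.000,0.157) and (0.001,0.160) m in the binder frame. The binder has shifted about 1.6 mm and turned 0.6°, and the arm is clear.

```bash
python3 -c "
from h import *
P,e=tri(load('s5'),(233.9,184.2),load('d5'),(244.,207.9)); l=loc(P); print('tab',l.round(4),e,'theta',np.arctan2(l[2]-.018,-l[1]))
print(env.observe()['ft_force']); print(env.close_job())"
```

```text
tab [0.0005 0.1575 0.0206] 0.001837734243622878 theta 3.1251871007951837
[ 0.89720503 -0.25951324  0.0615225 ]
the job is handed in; nothing more can be done
None
```

The red-tabbed leaf is turned and lies flat on the +y pages, and the job is handed in; it gives no verdict. I pushed it over with closed fingers, from under the tab and along the arc past upright. I then pressed it down until it stopped, with about 14 N at the wrist, and lifted clear at about 9.6 s.

Last checks:
- **Leaf:** the tab triangulates to about 158 mm from the spine and 21 mm high, so the hinge is at about 3.125 rad. The rays from the two cameras pass 1.8 mm apart.
- **Binder:** it shifted about 1.6 mm and turned about 0.6°, measured from the side view. The scene view's rectangle fit was wrong, at 496 mm long instead of 360 mm, in this check and in the first one. I discarded it both times.
- **Other things:** the jar's cap is at the same pixels as before. I checked the mug and mill only by eye, and they looked unmoved and upright.
- **Contact:** the arm was clear of everything at hand-in, with less than 1 N at the wrist. I did not measure finger contact on the leaf separately. Wrist readings at the end of each move call were near zero while turning it, so the past-upright push is inferred from the leaf moving ahead of the fingers.

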